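# Feed a test ball under the plunger of a compression fixture

### The job

Take the steel ball out of the pocket tray and lay it in the sloping chute of the compression fixture while the plunger is still fully down, so that it rolls down and rests against the plunger. Then grip the plunger by its knob and draw it straight up about 25 mm, so that the ball rolls in underneath while the plunger stays in its guide and never comes out; finish while still holding the plunger raised like that. Leave the dowel pins in the tray and the amber bottle and petri dish where they are.

Things in the scene. Friction and masses are not known exactly. Their poses are not given: they have to be found in the camera images.
- fixture: Fixed compression fixture: base plate 60 x 146 x 8 mm, aluminium tower 36 x 36 mm, 69 mm high, over which the plunger's knob stands, and a sloping open chute. Origin on the bore's axis at worktop height, z up, +y up the chute. The tower's foot (8 to 31 mm high) is a chamber open to +y; with the plunger raised over 15 mm the ball rolls in and stops about 1 mm behind the axis.
- chute_high (a point): Point on the chute's floor near its upper end, 88 mm from the bore's axis, 23.5 mm above the worktop; place the ball here, clear of the knob. Axes as the fixture. The chute falls 0.16 mm per mm to the chamber; floor 8 mm wide, 45 degree flanks with rims 8 mm above it, 24 mm apart inside, 30 outside; end wall at 114 mm. A ball let go here rolls to the plunger, stopping 16 mm from the axis.
- bore_mouth (a point): Centre of the upper mouth of the plunger's bore, on the tower's flat top, 69 mm above the worktop. The bore is upright, 17 mm in diameter and 38 mm long.
- knob (a point): Centre of the plunger's steel knob, an upright cylinder 22 mm in diameter, 24 mm tall; z up. Below: neck 14 mm thick, 6 mm long; collar 24 mm wide, 4 mm thick; shaft 16 mm thick, 55 mm long, in the bore. Fully down the collar rests on the tower, this point 91 mm and the shaft's end 14 mm above the worktop. The plunger is loose, about 0.25 kg, and falls back if let go.
- tray: White pocket tray 132 x 46 x 14 mm, fixed. Origin at the centre of its underside, x along its length. Three round pockets 17 mm in diameter, 2.5 mm deep, at x = -42, 0 and +42 mm; one holds the ball, the other two a dowel pin each.
- ball_center (a point): Centre of the plain steel ball, 16 mm in diameter, 17 g; in its pocket it stands 19.5 mm above the worktop, 5.5 mm above the tray's top face. Its axes mean nothing.
- pin_a: Upright steel dowel pin 12 mm in diameter, 30 mm tall, in a tray pocket; origin at the centre of its underside.
- pin_b: The other, identical dowel pin; origin at the centre of its underside.
- amber_bottle: Brown bottle 41 mm in diameter, 90 mm tall, standing; origin at the centre of its underside.
- dish: Petri dish 89 mm in diameter, 15 mm tall; origin at the centre of its underside.

How it is judged:
By the outcome, as a careful person would: the job done as asked, in the order asked, and still so for the second after the job is handed in, while the arm keeps its last pose, push and grip.
It also fails if it takes over 48 s, if anything falls off the work surface, if the arm or the gripper's body presses on something with over 40 N, if the wrist force passes 120 N, or if a joint passes its speed limit or range.

### The arm

A 6-joint arm with a two-finger parallel gripper is mounted at the origin on a cart in front of the work surface, level with it; the furniture and walls round the work are solid. World frame = base frame: x ahead of the robot, y to its left, z up, the work surface at z = 0. Lengths are in mm, angles in rad, forces in N, time in s.
With the tool pointing down it reaches from about 300 to 775 mm from the base axis. Payload 14.6 kg.
Tool frame: the origin (TCP) lies at the very end of the fingers, on their centre line; the grasp point (between the pads) lies 19 mm behind it; z points along the fingers, y is the line along which they close (so a half turn about z gives the same grasp; the last joint's range is limited). The gripper opens to 94 mm and grips with 3 to 60 N. Pads are 16 mm wide; open, the fingers measure 119 mm over their backs; the gripper's body (75 mm by 177 mm) begins 78 mm behind the grasp point.
Start: joints at [-1.296, 0.3, 1.521, -0, 1.321, -0.067], TCP at [184.344, -518.176, 205.446] pointing down, gripper open.
Joint ranges: [-3.03, 3.03], [-0.79, 2.21], [0.23, 2.52], [-1.04, 4.18], [0, 3.07], [-2.55, 2.55]. Speed limits (rad/s): [2.22, 2.22, 2.57, 3.14, 3.14, 3.14].

### API

Orientations are given as [roll, pitch, yaw] about the fixed x, y, z axes, in that order (R = Rz(yaw) Ry(pitch) Rx(roll)).
In Python, from cell import read_state, viewer, manip, models gives the robot as it stands.
- The arm moves only by the tool carry_out, never from a script. Its argument "deltas" is a list of rows, each an object with "dp": the shift along the tool's x, y, z in mm, a list of three; "roll": the turn about the tool's z in degrees; "gripper": the opening, from -1 (shut) to 1 (fully open), so that 0 is half open. In form: [{"dp": [tx, ty, tz], "roll": roll, "gripper": gripper}, ...]. A call has 1 to 12 rows; each row is the pose to reach, as a shift and turn from the pose commanded when the call began, along the tool's axes at that moment; what a row does not reach only later rows make up. A row lasts 1/12 s, in which the tool goes at most 41.7 mm and 7.16 degrees, less where a joint would pass 70% of its speed; a pose out of reach is approached as far as the arm can. A call with a gripper value outside its range is refused whole. The fingers move at their own pace and stop on an object; "newtons" is the grip in N (left out, the last holds). Time passes only in rows, so rows that repeat a pose let the fingers close. It gives the time, the measured TCP pose, the force, the opening and the grip force at its end, in the units of the state.
- read_state(): the state, without advancing time (a new reading comes with each control period).
- viewer.camera(name): name is "side" or "top" or "wrist"; returns the picture (480x640x3 uint8, red, green, blue); there is no depth.
- viewer.camera_params(name): a dict with "fovy" (degrees; the focal length in pixels is half the picture's height over the tangent of half this angle, whatever the lens; pixels are square), "cx", "cy" (the principal point, pixels), "k1" (the pictures are not rectified: a ray, as slopes to the right and down, at radius r is drawn at 1 + k1 r^2 times it, then the intrinsics apply), "eye" and "attitude" of the camera in the world; the wrist camera has in their place "T_tool_cam" (4x4, takes a point from camera to tool coordinates, whose origin is the TCP and whose axes are the flange's). Camera axes: x right, y up, looking along -z (the intrinsics and any distortion apply to the point x, -y, -z); pixel columns grow to the right and rows downward; lengths in mm; the calibration is good to about 2 mm. A picture is of the moment at which its call begins: read the wrist's pose just before it. camera_params takes no time and is no camera call.
- manip.sign_off(): hands the job in; it is judged then, once.
Trained networks look in the newest picture that a camera, given by its name, has taken for a name from the list of things; names that differ only in an ending like _2 or _b are one class to them, and where a whole thing is asked for, a point or a joint stands for the part that bears it (a point fixed in the world has none). Each returns a list of dicts, best first, with "p" (0 to 1); they miss things now and then, are a little off and sometimes report something else, mostly with a low value. They report only what shows in the picture. A call takes as long as a camera call.
- models.cut_out(camera, label): "region" (480x640 bool, what is visible of it) and "box" ([left, top, right, bottom] in pixels, round what is visible of it).
The state is a dict: "clock": time; "joints": joint angles; "qd": joint speeds; "effort": joint torques, N m; "eef_pos": TCP position; "eef_rot": TCP orientation; "wrist_force": force on the tool from outside, world axes, zero at the start; "moment": the same for the moment, N m; "finger_gap": finger opening in mm; "finger_force": force on a finger pad.
Only numpy, scipy, OpenCV 4.12 (cv2) and the standard library are available. Lean on these libraries where they do the work, as an engineer would, in place of code of your own. Each camera call takes 0.05 s, during which the arm holds its last target. There are 200 camera calls.

## Working session

There is one attempt and no reset: what is moved stays moved. The work goes in short steps, Python scripts to look and compute and a tool call to move; the robot and the scene stay as the last step left them, time stands still between calls to the robot, and variables do not carry over. Pictures are saved under pics/ and viewed, at most 10 in all, crops included, and the job is handed in when it is done.

Besides the shell and the picture viewer there is one more tool, called as name(argument=value, ...) on one line, values as JSON. carry_out: Moves the arm, as the interface text tells. Its arguments: {"type":"object","properties":{"deltas":{"type":"array"},"newtons":{"type":"number"}},"required":["deltas"]}

```bash
ls; mkdir -p pics; cat > h.py <<'E'
import numpy as np, cv2
from scipy.spatial.transform import Rotation as R
from cell import read_state, viewer, manip, models
def cam(name, st=None):
    p=viewer.camera_params(name); 
    if name=="wrist":
        T=np.array(p["T_tool_cam"]); st=st or read_state()
        Rt=R.from_euler("xyz",st["eef_rot"]).as_matrix()
        return p, np.array(st["eef_pos"])+Rt@T[:3,3], Rt@T[:3,:3]
    return p, np.array(p["eye"]), R.from_euler("xyz",p["attitude"]).as_matrix()
def K(p):
    f=240/np.tan(np.radians(p["fovy"])/2); return np.array([[f,0,p["cx"]],[0,f,p["cy"]],[0,0,1]]),np.array([p["k1"],0,0,0,0.])
def ray(c,uv):
    p,e,A=c; k,d=K(p); n=cv2.undistortPoints(np.array([[uv]],float),k,d)[0,0]
    return e, A@np.array([n[0],-n[1],-1])
def atz(c,uv,z):
    e,r=ray(c,uv); return e+r*(z-e[2])/r[2]
def proj(c,P):
    p,e,A=c; k,d=K(p); q=(np.atleast_2d(P)-e)@A*[1,-1,-1]
    return cv2.projectPoints(q.astype(float),np.zeros(3),np.zeros(3),k,d)[0][:,0]
def snap(name,fn):
    st=read_state(); im=viewer.camera(name); cv2.imwrite(fn,im[:,:,::-1]); return cam(name,st),im
E
cat > a.py <<'E'
from h import *
print(read_state()); 
for n in("top","side","wrist"):
    p=viewer.camera_params(n); print(n,p)
for n in("top","side"):
    c,_=snap(n,f"pics/{n}0.png")
    for l in("fixture","knob","tray","ball_center","pin_a","amber_bottle","dish"):
        for o in models.cut_out(n,l)[:3]:
            if o["p"]<.2: continue
            m=np.argwhere(o["region"]).mean(0)[::-1]; print(n,l,round(o["p"],2),np.round(o["box"]),m.round(1),[atz(c,m,z).round(1)[:2] for z in(0,19.5,91)] if n=="top" else "")
E
python3 a.py
```

```text
pics
{'clock': 0.0, 'joints': array([-1.29559167e+00,  3.00451604e-01,  1.52158563e+00, -8.69922496e-06,
        1.32068104e+00, -6.65820129e-02]), 'qd': array([-0.00047263, -0.002217  ,  0.00025582, -0.00059994, -0.00048283,
       -0.00133457]), 'effort': array([ 2.00848626e-03, -5.31809449e+01, -3.52735913e+01,  7.08672800e-02,
        2.43178447e-02, -7.34999594e-05]), 'eef_pos': array([ 184.27766948, -517.93438625,  204.89509754]), 'eef_rot': array([-3.14046897e+00, -6.64832041e-05,  3.41788790e-01]), 'wrist_force': array([-0.33419518, -0.49764912, -0.5978958 ]), 'moment': array([-0.03181704, -0.00469664,  0.0022332 ]), 'finger_force': 0.0, 'finger_gap': 94.10948026535698}
top {'fovy': 48.03181047426968, 'cx': 326.1851655447179, 'cy': 246.47716779130178, 'k1': -0.09022950354816874, 'eye': array([ 502.96298718,  152.49354892, 1205.89862328]), 'attitude': array([ 0.06199571,  0.00304151, -1.55177484])}
side {'fovy': 52.49321364793583, 'cx': 323.12537885713846, 'cy': 235.815310126569, 'k1': -0.036098187578994904, 'eye': array([329.81507584, 811.82803362, 704.84019257]), 'attitude':
[... 1176 characters left out ...]
 [array([390.9, 409.3]), array([392.7, 405.1]), array([399.3, 389.9])]
top amber_bottle 0.53 [390. 164. 409. 192.] [398. 175.] [array([743.1,  -2.3]), array([7.392e+02, 2.000e-01]), array([725. ,   9.4])]
top dish 0.93 [192. 305. 231. 348.] [212.3 327.7] [array([390.8, 409. ]), array([392.6, 404.8]), array([399.3, 389.6])]
side fixture 0.89 [329. 186. 388. 242.] [361.7 213.9] 
side knob 0.56 [366. 172. 380. 189.] [373.8 180.3] 
side tray 0.96 [284. 294. 355. 322.] [319.2 306. ] 
side pin_a 0.46 [336. 292. 343. 308.] [341.9 298.9] 
side pin_a 0.39 [295. 288. 299. 304.] [296.5 296.7] 
side amber_bottle 0.94 [266. 175. 286. 212.] [274.6 194.4] 
side dish 0.65 [339. 371. 395. 430.] [367.6 402.5]
```

```bash
python3 - <<'E'
import cv2,numpy as np
a=cv2.imread("pics/top0.png")[150:360,180:460]; b=cv2.imread("pics/side0.png")[160:340,230:430]
a=cv2.resize(a,None,fx=2.0,fy=2.0,interpolation=3); cv2.imwrite("pics/a1.png",a)
E
```

```text
(no output)
```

View pics/a1.png

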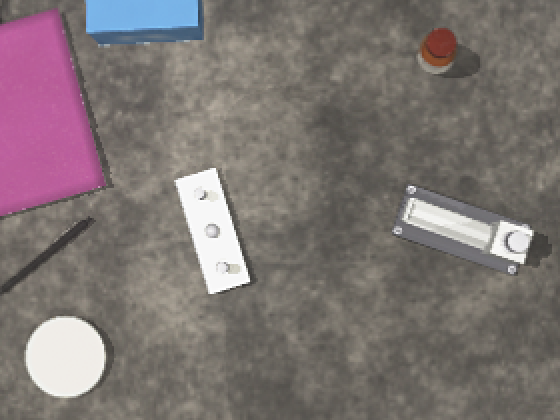

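View pics/side0.png

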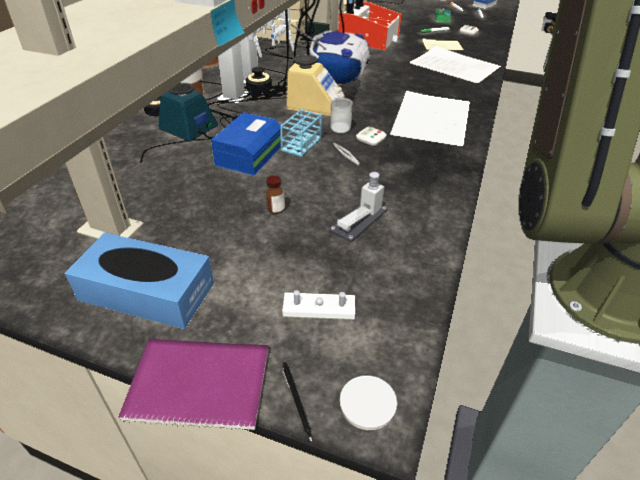

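The top view shows the tray with the ball in its middle pocket (≈286,265 in the full picture) and pins on either side. The fixture's knob is at ≈(439,271), with the chute rising towards image left. The side view agrees.

```bash
cat > b.py <<'E'
from h import *
c=cam("top"); f=lambda u,v,z: atz(c,(180+u/2,150+v/2),z)[:2]
p1,p2=f(200,193,41.5),f(223,267,41.5); b=f(212,231,19.5)
k=f(518,241,103); hi=f(411,207,25); 
s=read_state()
print(p1,p2,b,"tray ang",np.degrees(np.arctan2(*(p1-p2)[::-1])),np.hypot(*(p1-p2)))
# fixture screws z=8
q=[f(411,190,8),f(398,231,8),f(512,270,8)]; print(q, np.degrees(np.arctan2(*(q[1]-q[2])[::-1])))
print("knob",k)
cs=cam("side"); print(proj(cs,[[*k,91],[*b,19.5],[*p1,26],[*p2,26]]))
Rt=R.from_euler("xyz",s["eef_rot"]).as_matrix()
print("delta tool to ball", Rt.T@(np.array([*b,19.5])-s["eef_pos"]), np.degrees(s["eef_rot"]))
E
python3 b.py
```

```text
[573.2281415  257.51511162] [493.68788327 230.75244752] [532.86339952 245.24924472] tray ang 18.59638276251919 83.92194509096474
[array([583.03188809,  25.34792436]), array([537.05671891,  39.25992737]), array([495.92834861, -88.53181649])] 72.15979854848797
knob [526.30523363 -75.36586973]
[[372.97377924 178.08416759]
 [319.08631206 300.34913518]
 [296.41420473 296.70755708]
 [341.69924956 298.28908144]]
delta tool to ball [ 584.23510115 -602.43424049  185.9556436 ] [1.79999398e+02 6.53987679e-04 1.95839643e+01]
```

carry_out(deltas=[{"dp": [584,-602,85],"roll": 1,"gripper": -0.2},{"dp": [584,-602,85],"roll": 1,"gripper": -0.2},{"dp": [584,-602,85],"roll": 1,"gripper": -0.2},{"dp": [584,-602,85],"roll": 1,"gripper": -0.2},{"dp": [584,-602,85],"roll": 1,"gripper": -0.2},{"dp": [584,-602,85],"roll": 1,"gripper": -0.2},{"dp": [584,-602,85],"roll": 1,"gripper": -0.2},{"dp": [584,-602,85],"roll": 1,"gripper": -0.2},{"dp": [584,-602,85],"roll": 1,"gripper": -0.2},{"dp": [584,-602,85],"roll": 1,"gripper": -0.2},{"dp": [584,-602,85],"roll": 1,"gripper": -0.2},{"dp": [584,-602,85],"roll": 1,"gripper": -0.2}], newtons=10)

```text
clock: 1.8
eef_pos: [391.4, -63.6, 155.2]
eef_rot: [3.141, -0.001, 0.324]
wrist_force: [1.4, -1.2, 0.2]
finger_gap: 37.5
finger_force: 0.0
```

carry_out(deltas=[{"dp": [232,-247,35],"roll": 0,"gripper": -0.2},{"dp": [232,-247,35],"roll": 0,"gripper": -0.2},{"dp": [232,-247,35],"roll": 0,"gripper": -0.2},{"dp": [232,-247,35],"roll": 0,"gripper": -0.2},{"dp": [232,-247,35],"roll": 0,"gripper": -0.2},{"dp": [232,-247,35],"roll": 0,"gripper": -0.2},{"dp": [232,-247,35],"roll": 0,"gripper": -0.2},{"dp": [232,-247,35],"roll": 0,"gripper": -0.2},{"dp": [232,-247,35],"roll": 0,"gripper": -0.2},{"dp": [232,-247,35],"roll": 0,"gripper": -0.2},{"dp": [232,-247,35],"roll": 0,"gripper": -0.2},{"dp": [232,-247,35],"roll": 0,"gripper": -0.2}])

```text
clock: 2.8
eef_pos: [531.9, 241.2, 120.3]
eef_rot: [3.141, 0.0, 0.323]
wrist_force: [-0.3, 0.1, -0.3]
finger_gap: 37.9
finger_force: 0.0
```

```bash
cat > c.py <<'E'
from h import *
c,_=snap("wrist","pics/w1.png"); s=read_state(); print(s["eef_pos"],s["eef_rot"],s["qd"].round(3))
Rt=R.from_euler("xyz",s["eef_rot"]).as_matrix()
for l,z in(("ball_center",19.5),("pin_a",41.5),("tray",14)):
    for o in models.cut_out("wrist",l)[:3]:
        m=np.argwhere(o["region"]).mean(0)[::-1]; P=atz(c,m,z); print(l,round(o["p"],2),np.round(o["box"]),m.round(1),P.round(1),"tool",(Rt.T@(P-s["eef_pos"])).round(1))
E
python3 c.py
```

```text
[532.06591515 241.08752794 120.52088794] [ 3.14152816e+00 -3.23808412e-04  3.22988965e-01] [-0.002 -0.002 -0.005  0.001 -0.     0.004]
ball_center 0.65 [307. 222. 324. 243.] [317.1 232.5] [534.1 247.4  19.5] tool [  3.9  -5.3 101. ]
ball_center 0.56 [313. 177. 324. 193.] [317.  185.5] [572.8 260.2  19.5] tool [ 44.7  -5.2 101. ]
pin_a 0.76 [312. 269. 325. 294.] [317.5 281.4] [499.8 235.3  41.5] tool [-32.5  -4.7  79. ]
pin_a 0.5 [311. 176. 322. 196.] [317.  185.2] [575.6 260.9  41.5] tool [47.5 -5.  79. ]
tray 0.84 [286. 154. 346. 300.] [317.7 222.8] [541.3 249.3  14. ] tool [ 11.3  -4.9 106.5]
```

View pics/w1.png

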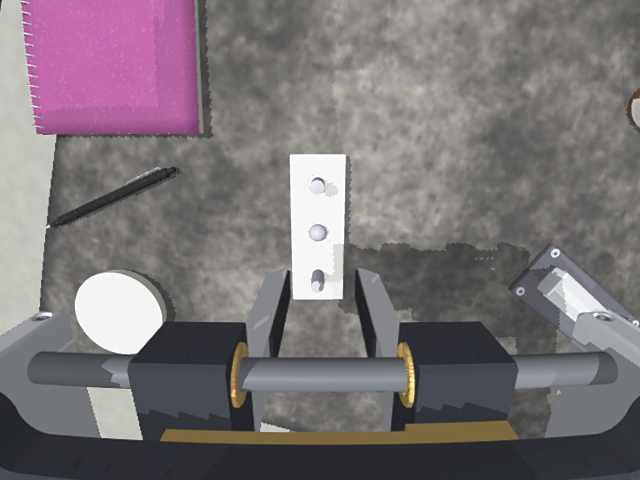

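The wrist view shows the tray straight below. The ball is at (317,232), with pins at (317,185) and (317,281). The tray runs along the image's vertical, square to the closing direction, and the fingertips are at about (292,270) and (357,270).

carry_out(deltas=[{"dp": [3.5,-5,30],"roll": 0,"gripper": -0.2},{"dp": [3.5,-5,60],"roll": 0,"gripper": -0.2},{"dp": [3.5,-5,80],"roll": 0,"gripper": -0.2},{"dp": [3.5,-5,80],"roll": 0,"gripper": -0.2},{"dp": [3.5,-5,80],"roll": 0,"gripper": -0.2},{"dp": [3.5,-5,80],"roll": 0,"gripper": -0.2}])

```text
clock: 3.5
eef_pos: [534.7, 248.3, 41.8]
eef_rot: [-3.141, -0.002, 0.324]
wrist_force: [0.0, -1.0, 0.7]
finger_gap: 37.4
finger_force: 0.0
```

```bash
sed -i s/w1.png/w2.png/ c.py; echo 'print(proj(c,[s["eef_pos"], s["eef_pos"]+Rt@[0,0,21]]))' >> c.py; python3 c.py; python3 -c "
import cv2;a=cv2.imread('pics/w2.png')[120:420,200:440];cv2.imwrite('pics/w2c.png',cv2.resize(a,None,fx=2,fy=2))"
```

```text
[534.84164087 248.36015427  41.97631318] [-3.14147261e+00 -2.72221625e-03  3.24062543e-01] [ 0.001 -0.002  0.002 -0.001 -0.003 -0.001]
ball_center 0.77 [312. 259. 337. 284.] [324.8 270.5] [534.6 247.2  19.5] tool [-0.7  1.  22.5]
pin_a 0.83 [319. 196. 335. 228.] [325.5 209.8] [576.3 261.1  41.5] tool [43.4  1.2  0.6]
pin_a 0.59 [320. 317. 336. 353.] [324.6 334.8] [502.8 236.7  41.5] tool [-34.1   0.8   0.4]
tray 0.82 [287. 164. 364. 354.] [324.4 253.1] [544.1 250.7  14. ] tool [ 9.4  0.8 28. ]
[[323.28931033 283.66812715]
 [323.21236407 270.42242732]]
```

View pics/w2c.png

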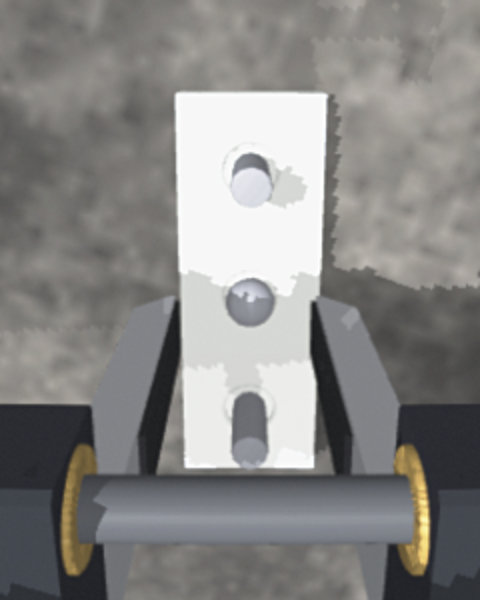

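The ball at (325,270) sits centred between the fingers, the pads reach the tips, and both pins are clear. Going down and closing.

carry_out(deltas=[{"dp": [0,1,15],"roll": 0,"gripper": -0.2},{"dp": [0,1,24],"roll": 0,"gripper": -0.2},{"dp": [0,1,26.3],"roll": 0,"gripper": -0.2},{"dp": [0,1,26.3],"roll": 0,"gripper": -0.2},{"dp": [0,1,26.3],"roll": 0,"gripper": -0.6},{"dp": [0,1,26.3],"roll": 0,"gripper": -0.8},{"dp": [0,1,26.3],"roll": 0,"gripper": -1},{"dp": [0,1,26.3],"roll": 0,"gripper": -1},{"dp": [0,1,26.3],"roll": 0,"gripper": -1},{"dp": [0,1,26.3],"roll": 0,"gripper": -1},{"dp": [0,1,26.3],"roll": 0,"gripper": -1},{"dp": [0,1,26.3],"roll": 0,"gripper": -1}], newtons=12)

```text
clock: 4.7
eef_pos: [534.6, 247.5, 14.3]
eef_rot: [-3.141, -0.001, 0.324]
wrist_force: [0.4, 0.4, 6.0]
finger_gap: 14.9
finger_force: 12.6
```

carry_out(deltas=[{"dp": [0,0,-3],"roll": 0,"gripper": -1},{"dp": [0,0,-10],"roll": 0,"gripper": -1},{"dp": [0,0,-25],"roll": 0,"gripper": -1},{"dp": [0,0,-50],"roll": 0,"gripper": -1},{"dp": [0,0,-80],"roll": 0,"gripper": -1},{"dp": [0,0,-110],"roll": 0,"gripper": -1},{"dp": [0,0,-120],"roll": 0,"gripper": -1},{"dp": [0,0,-120],"roll": 0,"gripper": -1}])

```text
clock: 5.37
eef_pos: [535.2, 247.7, 136.7]
eef_rot: [-3.141, -0.005, 0.324]
wrist_force: [-0.1, 0.9, -0.4]
finger_gap: 15.2
finger_force: 12.0
```

```bash
python3 - <<'E'
from h import *
c,im=snap("wrist","pics/w3.png"); cv2.imwrite("pics/w3c.png",cv2.resize(im[200:360,240:400,::-1],None,fx=3,fy=3)); s=read_state(); print(s["finger_gap"],s["finger_force"])
for o in models.cut_out("wrist","ball_center"): print(o["p"],o["box"])
p=s["eef_pos"]; yaw=np.radians(72.2)
u=np.array([np.cos(yaw),np.sin(yaw)]); k=np.array([526.3,-75.4]); hi=k+88*u
Rt=R.from_euler("xyz",s["eef_rot"]).as_matrix(); print("hi",hi,"tool",Rt.T@(np.array([*hi,134])-p), s["joints"])
E
```

```text
15.06516119973054 11.999971121549606
0.92 [308.7, 274.4, 334.8, 303.5]
0.3 [90.1, 268.3, 181.5, 352.1]
hi [553.20118684   8.38738656] tool [-58.36034192 232.4714007    0.23972863] [ 3.71266646e-01  4.49004362e-01  1.48787446e+00 -1.90236184e-05
  1.20318512e+00  1.61772067e+00]
```

View pics/w3c.png

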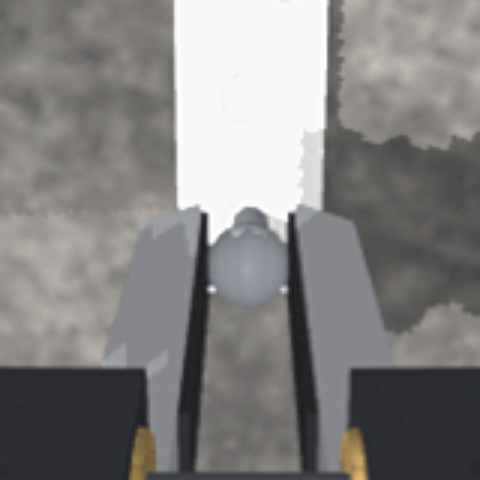

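The ball is held between the fingertips, and its pocket is empty. Next is the chute.

carry_out(deltas=[{"dp": [-8,30,0],"roll": -7,"gripper": -1},{"dp": [-16,65,0],"roll": -14,"gripper": -1},{"dp": [-26,102,0],"roll": -21,"gripper": -1},{"dp": [-36,140,0],"roll": -28,"gripper": -1},{"dp": [-45,178,0],"roll": -35,"gripper": -1},{"dp": [-52,208,0],"roll": -42,"gripper": -1},{"dp": [-58,225,0],"roll": -48,"gripper": -1},{"dp": [-58,232,0],"roll": -53.6,"gripper": -1},{"dp": [-58,232,0],"roll": -53.6,"gripper": -1},{"dp": [-58,232,0],"roll": -53.6,"gripper": -1},{"dp": [-58,232,0],"roll": -53.6,"gripper": -1}])

```text
clock: 6.38
eef_pos: [552.7, 9.6, 132.7]
eef_rot: [-3.14, 0.0, 1.257]
wrist_force: [0.7, 0.3, -0.5]
finger_gap: 14.8
finger_force: 12.0
```

```bash
python3 - <<'E'
from h import *
s=read_state(); c,im=snap("wrist","pics/w4.png"); print(s["eef_pos"],s["eef_rot"],s["finger_gap"])
for l in("fixture","knob"):
  for o in models.cut_out("wrist",l)[:2]:
    m=np.argwhere(o["region"]).mean(0)[::-1]; print(l,o["p"],np.round(o["box"]),m,atz(c,m,91))
E
```

```text
[552.73290604   9.62231795 132.72260689] [-3.13994953e+00  3.56661295e-04  1.25700151e+00] 14.813400708922373
fixture 0.74 [296. 196. 355. 360.] [323.0948505  251.56827243] [555.05773582  15.70577698  91.        ]
knob 0.69 [313. 339. 337. 360.] [324.6498994  348.52515091] [532.21303571 -58.87009369  91.        ]
```

View pics/w4.png

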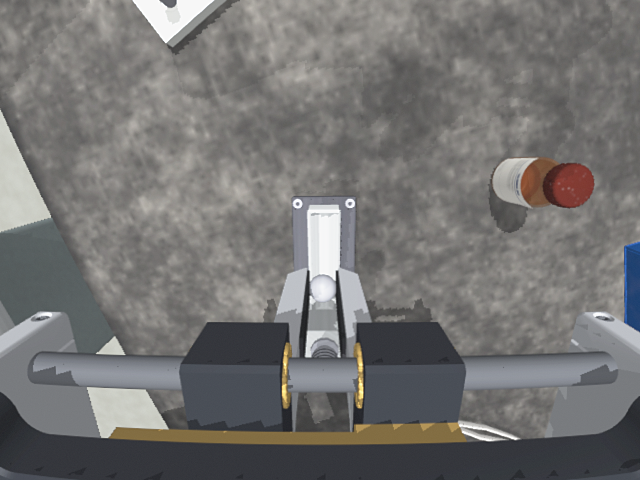

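The chute lies in line with the gripper. Its end wall is at about (324,210), the base plate's screws are at (298,203) and (350,203), and the ball at (323,288) sits over the chute's centre line.

```bash
python3 - <<'E'
from h import *
s=read_state(); c=cam("wrist",s); Rt=R.from_euler("xyz",s["eef_rot"]).as_matrix()
t=lambda u,v,z:(Rt.T@(atz(c,(u,v),z)-s["eef_pos"])).round(1)
print(t(298,203.5,8),t(350,203.5,8),"ball",t(322.8,288,137))
im=cv2.imread("pics/w4.png"); g=cv2.cvtColor(im,6)
for v in(225,240,255): 
  print(v,g[v,286:364].tolist())
print(g[190:222,324].tolist())
u=np.array([np.cos(1.26),np.sin(1.26)]);k=np.array([526.3,-75.4])
print(proj(c,[[*(k+d*u),z] for d,z in((114,35.5),(88,23.5),(114,28))]))
E
```

```text
[ 25.8 -22.6 125.4] [ 25.9  25.4 125.4] ball [-0.6  0.1 -3.6]
225 [105, 106, 109, 112, 114, 107, 99, 128, 136, 134, 134, 136, 138, 139, 139, 136, 137, 137, 138, 134, 136, 202, 251, 245, 237, 229, 229, 227, 227, 229, 228, 226, 232, 245, 247, 247, 247, 246, 247, 247, 247, 246, 246, 243, 243, 242, 242, 243, 242, 241, 242, 243, 237, 221, 149, 96, 119, 124, 123, 125, 124, 125, 129, 137, 140, 139, 137, 134, 123, 103, 93, 100, 112, 113, 111, 109, 107, 103]
240 [115, 113, 113, 114, 115, 116, 116, 120, 131, 136, 135, 137, 139, 142, 141, 139, 138, 140, 138, 137, 136, 164, 232, 247, 240, 229, 224, 227, 227, 228, 229, 226, 228, 243, 248, 247, 247, 247, 247, 247, 247, 246, 246, 244, 243, 242, 242, 243, 243, 241, 243, 243, 236, 226, 120, 93, 121, 125, 124, 124, 124, 129, 138, 139, 137, 138, 139, 134, 114, 95, 105, 103, 105, 110, 108, 108, 109, 110]
255 [105, 107, 109, 110, 111, 118, 111, 105, 129, 137, 137, 136, 138, 140, 141, 139, 137, 140, 139, 137, 137, 147, 218, 250, 243, 232, 229, 229, 227, 228, 230, 229, 227, 243, 248, 247, 247, 246, 247, 247, 247, 247, 246, 243, 243, 243, 242, 243, 243, 242, 243, 242, 237, 222, 99, 94, 123, 122, 125, 126, 129, 139, 141, 139, 138, 138, 139, 133, 109, 90, 99, 103, 108, 109, 107, 105, 103, 102]
[132, 131, 129, 116, 114, 112, 90, 121, 122, 123, 122, 123, 121, 119, 137, 221, 219, 219, 219, 233, 250, 249, 247, 217, 212, 218, 242, 248, 247, 247, 247, 247]
[[323.24138668 210.27600139]
 [323.19748419 236.16119713]
 [323.22403896 208.62233462]]
```

carry_out(deltas=[{"dp": [0,0.8,30],"roll": 0,"gripper": -1},{"dp": [0,0.8,60],"roll": 0,"gripper": -1},{"dp": [0,0.8,80],"roll": 0,"gripper": -1},{"dp": [0,0.8,90],"roll": 0,"gripper": -1},{"dp": [0,0.8,97],"roll": 0,"gripper": -1},{"dp": [0,0.8,98],"roll": 0,"gripper": -1},{"dp": [0,0.8,98],"roll": 0,"gripper": -1},{"dp": [0,0.8,98],"roll": 0,"gripper": -1}])

```text
clock: 7.2
eef_pos: [554.6, 8.7, 36.9]
eef_rot: [3.14, -0.0, 1.26]
wrist_force: [0.3, 0.6, -0.5]
finger_gap: 14.9
finger_force: 12.0
```

```bash
python3 - <<'E'
from h import *
s=read_state(); print(s["eef_pos"],s["wrist_force"]);c,im=snap("wrist","pics/w5.png"); cv2.imwrite("pics/w5c.png",cv2.resize(im[160:360,240:400,::-1],None,fx=3,fy=3))
E
```

```text
[554.63626823   8.69989945  36.93747876] [ 0.33818056  0.63404509 -0.4761298 ]
```

View pics/w5c.png

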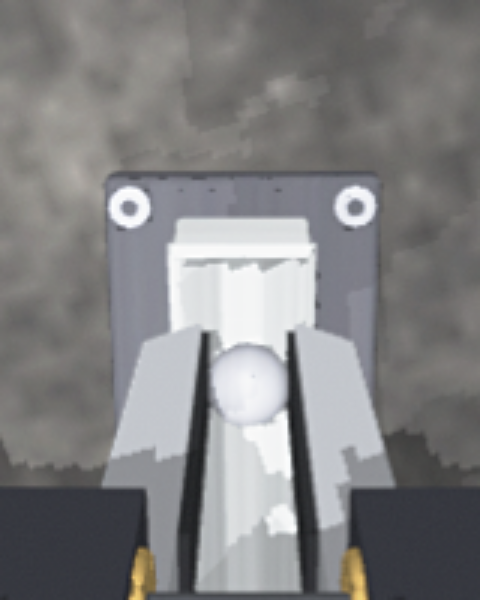

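The ball at crop (249,385) is about 1 mm to the right of the chute's centre line (crop x≈243). I'll correct that, go down 3 mm, check, and open.

carry_out(deltas=[{"dp": [0,-1.2,0],"roll": 0,"gripper": -1},{"dp": [0,-1.2,1.5],"roll": 0,"gripper": -1},{"dp": [0,-1.2,3],"roll": 0,"gripper": -1},{"dp": [0,-1.2,3],"roll": 0,"gripper": -1},{"dp": [0,-1.2,3],"roll": 0,"gripper": -1}])

```text
clock: 7.67
eef_pos: [552.8, 9.0, 32.7]
eef_rot: [-3.141, 0.0, 1.26]
wrist_force: [0.3, -0.0, -0.4]
finger_gap: 14.6
finger_force: 12.0
```

```bash
python3 - <<'E'
from h import *
s=read_state(); c,im=snap("wrist","pics/w6.png"); print(s["eef_pos"],s["wrist_force"])
g=cv2.cvtColor(im,7); print(g[247,290:352].tolist())
for o in models.cut_out("wrist","ball_center")[:1]: print(o["p"],o["box"])
E
```

```text
[552.77292893   9.01979416  32.68517021] [ 0.31242677 -0.02861056 -0.40927991]
[140, 141, 140, 141, 141, 142, 139, 139, 188, 246, 248, 246, 246, 247, 249, 250, 252, 253, 250, 231, 224, 240, 240, 240, 237, 238, 236, 236, 235, 235, 237, 237, 237, 237, 237, 237, 238, 237, 238, 238, 239, 239, 239, 239, 239, 240, 239, 238, 236, 237, 238, 238, 238, 237, 239, 236, 225, 220, 220, 151, 121, 124]
0.93 [308.4, 272.9, 336.2, 304.3]
```

carry_out(deltas=[{"dp": [0,0,0],"roll": 0,"gripper": -0.55},{"dp": [0,0,0],"roll": 0,"gripper": -0.45},{"dp": [0,0,0],"roll": 0,"gripper": -0.4},{"dp": [0,0,0],"roll": 0,"gripper": -0.3},{"dp": [0,0,0],"roll": 0,"gripper": -0.3},{"dp": [0,0,-5],"roll": 0,"gripper": -0.3},{"dp": [0,0,-20],"roll": 0,"gripper": -0.3},{"dp": [0,0,-50],"roll": 0,"gripper": -0.3},{"dp": [0,0,-80],"roll": 0,"gripper": -0.3},{"dp": [0,0,-110],"roll": 0,"gripper": -0.3},{"dp": [0,0,-120],"roll": 0,"gripper": -0.3},{"dp": [0,0,-120],"roll": 0,"gripper": -0.3}])

```text
clock: 8.77
eef_pos: [553.9, 9.0, 155.6]
eef_rot: [3.137, -0.001, 1.26]
wrist_force: [-0.2, -0.3, -0.6]
finger_gap: 32.9
finger_force: 0.0
```

```bash
python3 - <<'E'
from h import *
s=read_state(); c,im=snap("wrist","pics/w7.png"); print(s["eef_pos"],s["eef_rot"],s["finger_gap"])
Rt=R.from_euler("xyz",s["eef_rot"]).as_matrix()
cv2.imwrite("pics/w7c.png",cv2.resize(im[190:410,240:410,::-1],None,fx=2.6,fy=2.6))
for l,z in(("ball_center",20),("knob",91)):
  for o in models.cut_out("wrist",l)[:2]:
    m=np.argwhere(o["region"]).mean(0)[::-1]; print(l,o["p"],np.round(o["box"]),m,atz(c,m,z))
k=np.array([526.3,-75.4]); print("knob in tool",Rt.T@(np.array([*k,91])-s["eef_pos"]),proj(c,[[*k,103]]))
E
```

```text
[553.90705202   8.98865934 155.62048308] [ 3.13689572e+00 -1.27823729e-03  1.25986819e+00] 32.88303366299428
knob 0.72 [308. 325. 336. 359.] [322.01664685 341.44233056] [529.39525725 -67.16051969  91.        ]
knob 0.72 [141.   0. 240.  53.] [187.96557121  19.20383412] [518.19990965 189.64932062  91.        ]
knob in tool [-88.87092064  -0.76820374  64.50404101] [[321.54193691 359.19052135]]
```

View pics/w7c.png

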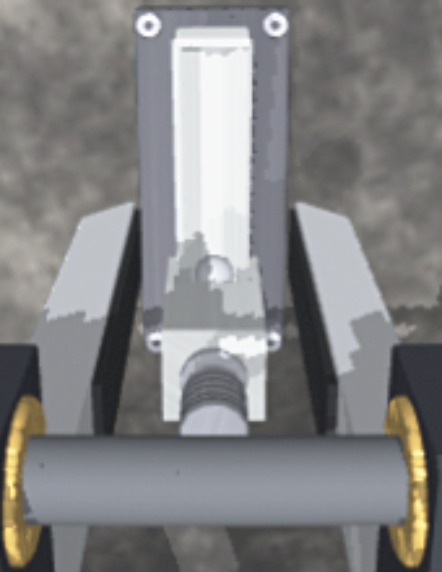

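The ball lies in the chute next to the tower (≈(322,293)). The knob shows at about (322,350), in line with the fingers. Moving over the knob.

carry_out(deltas=[{"dp": [-30,-0.5,0],"roll": 0,"gripper": -0.1},{"dp": [-60,-0.5,0],"roll": 0,"gripper": -0.1},{"dp": [-80,-0.5,0],"roll": 0,"gripper": -0.1},{"dp": [-89,-0.5,0],"roll": 0,"gripper": -0.1},{"dp": [-89,-0.5,0],"roll": 0,"gripper": -0.1},{"dp": [-89,-0.5,0],"roll": 0,"gripper": -0.1},{"dp": [-89,-0.5,0],"roll": 0,"gripper": -0.1}])

```text
clock: 9.5
eef_pos: [525.3, -74.6, 152.2]
eef_rot: [-3.141, -0.0, 1.261]
wrist_force: [-0.5, 0.0, 0.1]
finger_gap: 42.4
finger_force: 0.0
```

```bash
python3 - <<'E'
from h import *
s=read_state(); c,im=snap("wrist","pics/w8.png"); print(s["eef_pos"],s["eef_rot"],s["finger_gap"])
Rt=R.from_euler("xyz",s["eef_rot"]).as_matrix()
cv2.imwrite("pics/w8c.png",cv2.resize(im[90:330,230:420,::-1],None,fx=2.5,fy=2.5))
for l,z in(("ball_center",20),("knob",91)):
  for o in models.cut_out("wrist",l)[:2]:
    m=np.argwhere(o["region"]).mean(0)[::-1]; P=atz(c,m,z);print(l,o["p"],np.round(o["box"]),m,P,Rt.T@(P-s["eef_pos"]))
k=np.array([526.3,-75.4]); u=np.array([np.cos(1.26),np.sin(1.26)])
print(proj(c,[[*k,103],[*(k+11*u),103],[*(k-11*u),103],[*(k+18*u),69],[*(k+16*u),19]]))
E
```

```text
[525.26297227 -74.59894762 152.21814219] [-3.14076139e+00 -7.39392153e-05  1.26055566e+00] 42.35091469276275
ball_center 0.72 [489.  34. 595. 104.] [542.14447346  69.9308094 ] [755.52335212   4.97911902  20.        ] [146.06493374 195.08341237 132.06682282]
ball_center 0.55 [319. 204. 329. 211.] [324.5915493 207.8028169] [533.33143251 -55.60213101  20.        ] [ 20.54333746   1.99368455 132.21804992]
knob 0.85 [307. 229. 338. 271.] [324.35827187 248.7081138 ] [527.29353601 -72.6993803   91.        ] [ 2.42426217  1.40459806 61.21717517]
knob 0.75 [292.  95. 356. 264.] [324.24634892 169.11762708] [545.1807395  -16.22029061  91.        ] [61.66779241  1.19549391 61.22172941]
[[324.26239797 257.51064264]
 [324.30490671 242.9432712 ]
 [324.22046326 271.71206748]
 [324.12829724 222.60789622]
 [323.89981287 212.77341978]]
```

View pics/w8c.png

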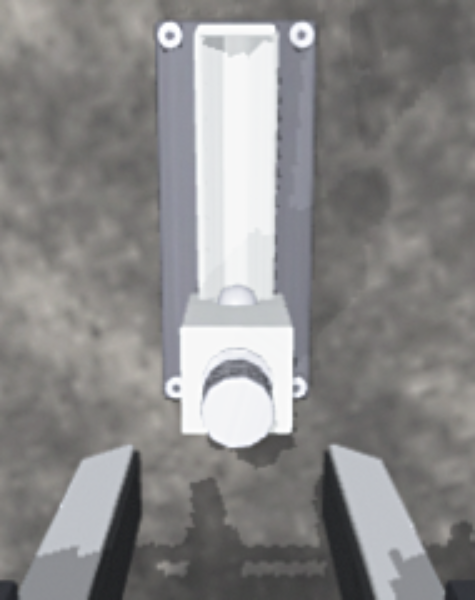

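The knob's top at (325,254) lies about 2 mm forward and 1.5 mm to the right of the TCP. The ball at ≈(325,207) rests at the tower's mouth, where a ball against the plunger should show.

carry_out(deltas=[{"dp": [2,1.5,20],"roll": 0,"gripper": -0.1},{"dp": [2,1.5,45],"roll": 0,"gripper": -0.1},{"dp": [2,1.5,62],"roll": 0,"gripper": -0.1},{"dp": [2,1.5,71],"roll": 0,"gripper": -0.1},{"dp": [2,1.5,73.5],"roll": 0,"gripper": -0.1},{"dp": [2,1.5,73.5],"roll": 0,"gripper": -0.1},{"dp": [2,1.5,73.5],"roll": 0,"gripper": -0.1},{"dp": [2,1.5,73.5],"roll": 0,"gripper": -0.1}])

```text
clock: 10.32
eef_pos: [527.7, -74.1, 80.3]
eef_rot: [3.14, -0.0, 1.26]
wrist_force: [-0.6, -1.2, -0.1]
finger_gap: 42.2
finger_force: 0.0
```

```bash
python3 - <<'E'
from h import *
s=read_state(); c,im=snap("wrist","pics/w9.png"); print(s["eef_pos"],s["eef_rot"],s["wrist_force"])
cv2.imwrite("pics/w9c.png",cv2.resize(im[150:380,230:420,::-1],None,fx=2.6,fy=2.6))
E
```

```text
[527.74327954 -74.14699927  80.34770652] [ 3.13982792e+00 -2.12932175e-04  1.25990400e+00] [-0.55479679 -1.23320145 -0.13190571]
```

View pics/w9c.png

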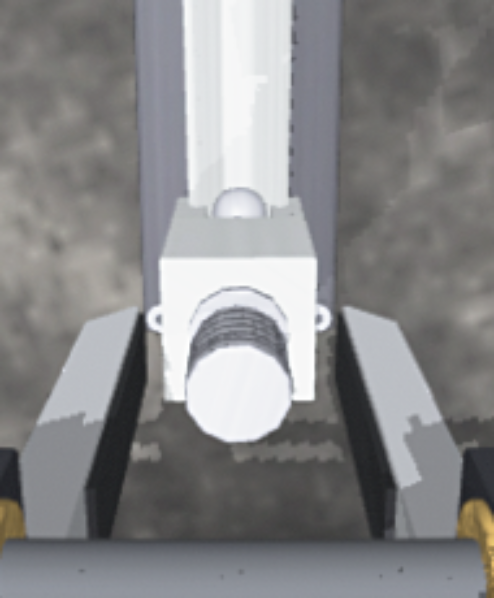

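The knob's top at (322,300) is within about 1 mm of the grip centre, and the ball rests against the plunger side. Closing.

carry_out(deltas=[{"dp": [0.5,-0.4,1],"roll": 0,"gripper": -0.4},{"dp": [0.5,-0.4,1],"roll": 0,"gripper": -0.5},{"dp": [0.5,-0.4,1],"roll": 0,"gripper": -0.6},{"dp": [0.5,-0.4,1],"roll": 0,"gripper": -0.8},{"dp": [0.5,-0.4,1],"roll": 0,"gripper": -1},{"dp": [0.5,-0.4,1],"roll": 0,"gripper": -1},{"dp": [0.5,-0.4,1],"roll": 0,"gripper": -1},{"dp": [0.5,-0.4,1],"roll": 0,"gripper": -1},{"dp": [0.5,-0.4,1],"roll": 0,"gripper": -1}], newtons=30)

```text
clock: 11.12
eef_pos: [527.0, -73.6, 78.4]
eef_rot: [3.141, 0.0, 1.26]
wrist_force: [0.8, -0.3, 3.2]
finger_gap: 21.7
finger_force: 30.0
```

carry_out(deltas=[{"dp": [0,0,-1],"roll": 0,"gripper": -1},{"dp": [0,0,-3],"roll": 0,"gripper": -1},{"dp": [0,0,-6],"roll": 0,"gripper": -1},{"dp": [0,0,-9],"roll": 0,"gripper": -1},{"dp": [0,0,-12],"roll": 0,"gripper": -1},{"dp": [0,0,-15],"roll": 0,"gripper": -1},{"dp": [0,0,-18],"roll": 0,"gripper": -1},{"dp": [0,0,-21],"roll": 0,"gripper": -1},{"dp": [0,0,-23.5],"roll": 0,"gripper": -1},{"dp": [0,0,-25],"roll": 0,"gripper": -1},{"dp": [0,0,-25],"roll": 0,"gripper": -1},{"dp": [0,0,-25],"roll": 0,"gripper": -1}])

```text
clock: 12.12
eef_pos: [526.9, -73.5, 103.2]
eef_rot: [3.142, -0.0, 1.26]
wrist_force: [-0.7, 0.6, -2.6]
finger_gap: 21.4
finger_force: 30.0
```

carry_out(deltas=[{"dp": [0,0,0],"roll": 0,"gripper": -1},{"dp": [0,0,0],"roll": 0,"gripper": -1},{"dp": [0,0,0],"roll": 0,"gripper": -1},{"dp": [0,0,0],"roll": 0,"gripper": -1},{"dp": [0,0,0],"roll": 0,"gripper": -1},{"dp": [0,0,0],"roll": 0,"gripper": -1},{"dp": [0,0,0],"roll": 0,"gripper": -1},{"dp": [0,0,0],"roll": 0,"gripper": -1},{"dp": [0,0,0],"roll": 0,"gripper": -1},{"dp": [0,0,0],"roll": 0,"gripper": -1},{"dp": [0,0,0],"roll": 0,"gripper": -1},{"dp": [0,0,0],"roll": 0,"gripper": -1}])

```text
clock: 13.12
eef_pos: [526.9, -73.5, 103.2]
eef_rot: [3.142, -0.0, 1.26]
wrist_force: [-0.1, 0.7, -2.0]
finger_gap: 21.7
finger_force: 30.0
```

```bash
python3 - <<'E'
from h import *
c,im=snap("wrist","pics/w10.png"); c2,i2=snap("side","pics/s10.png")
a=cv2.resize(im[120:360,230:420],None,fx=2,fy=2); b=cv2.resize(i2[150:270,300:450],None,fx=2.6,fy=4)[:480]
cv2.imwrite("pics/f.png",np.hstack([a,b])[:,:,::-1])
s=read_state();print(s["eef_pos"],s["wrist_force"],s["finger_gap"])
E
```

```text
[526.92450508 -73.51526177 103.24818816] [-0.74832069 -0.62709594 -2.40550632] 21.196453459265534
```

View pics/f.png

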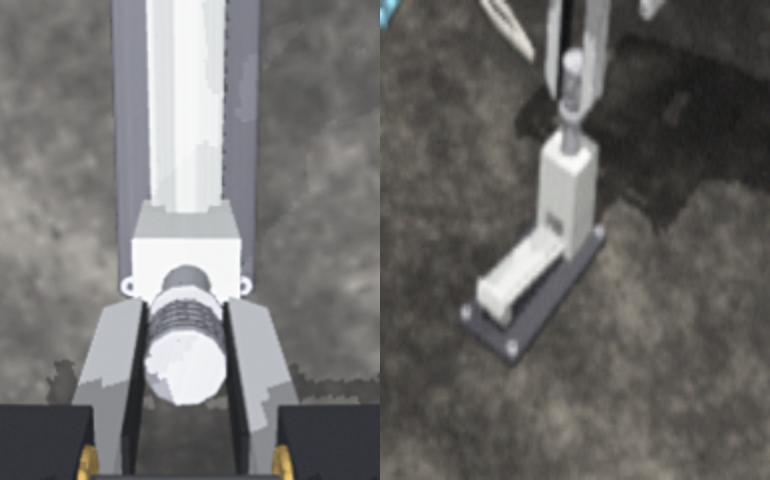

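The plunger is raised about 25 mm and still in its guide, carrying its own weight (2.4 N). The chute is empty and the ball has gone into the chamber. Handing in.

```bash
python3 -c "
from cell import manip; print(manip.sign_off())"
```

```text
the job is handed in; nothing more can be done
None
```

I handed the job in at about 13 s: the ball rolled down the chute and in under the plunger, which the gripper still holds about 25 mm up and inside its guide. The pins, bottle and dish were not touched.

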